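# Move the hanging slide carrier from the drain stand to the drying stand

## Robot

A 6-joint arm with a two-finger parallel gripper is mounted at the origin on the work surface. World frame = base frame: x ahead of the robot, y to its left, z up, the work surface at z = 0. Lengths are in m, angles in rad, forces in N, time in s.
With the tool pointing down it reaches from about 0.275 to 0.85 m from the base axis. Payload 19 kg.
Tool frame: the origin (TCP) lies on the centre line of the jaws, within the pads' length; the fingertips stand 17 mm ahead of it and the grasp point (between the pads) lies 2 mm behind it; z points along the fingers, y is the direction in which the jaws open and shut (so a half turn about z gives the same grasp; the last joint's range is limited). The gripper opens to 85 mm and grips with 20 to 120 N. Pads are 22 mm wide; open, the fingers measure 114 mm over their backs; the gripper's body (76 mm by 85 mm) begins 54 mm behind the grasp point. The pads swing forward as they close: fully open they stand 13 mm farther back than shut.
Start: joints at [1.055, 0.15, 1.437, -0, 1.554, -0.134], TCP at [0.214, 0.534, 0.248] pointing down, gripper open.
Joint ranges: [-2.8, 2.8], [-0.68, 2.1], [0.12, 2.68], [-1.39, 4.53], [0.16, 2.79], [-2.81, 2.81]. Speed limits (rad/s): [1.89, 1.89, 2.22, 3.01, 3.01, 3.01].

## Interface

Orientations are given as a unit quaternion [x, y, z, w].
In Python, from cell import monitor, cams, workorder gives the robot as it stands.
- The arm moves only by the tool drive_tool, never from a script. Its argument "increments" is a list that holds one entry, the list of rows, each a list of 4 numbers: the shift along the tool's x, y, z in mm, then the turn about the tool's z in rad. In form: [[[dx, dy, dz, spin], ...]]. A call has 1 to 20 rows; each row is the pose to reach, as a shift and turn from the pose commanded when the call began, along the tool's axes at that moment; what a row does not reach only later rows make up. A row lasts 1/10 s, in which the tool goes at most 50 mm and 8.59 degrees, less where a joint would pass 70% of its speed; a pose out of reach is approached as far as the arm can. A call with a gripper value outside its range is refused whole. "claw" is the opening in per cent of the stroke, from 0 (shut) to 100 (fully open), set as the call begins (left out, the last holds). The fingers move at their own pace and stop on an object; "grip_force" is the grip in N (left out, the last holds). Time passes only in rows, so rows that repeat a pose let the fingers close. It gives the time, the measured TCP pose, the force and the opening at its end, in the units of the state.
- monitor.get_state(): the state, without advancing time (a new reading comes with each control period).
- cams.capture(name): name is "scene" or "top" or "wrist"; returns the picture (480x640x3 uint8, red, green, blue); there is no depth.
- cams.calibration(name): a dict with "fov_y" (degrees; the focal length in pixels is half the picture's height over the tangent of half this angle, whatever the lens; pixels are square), "cx", "cy" (the principal point, pixels), "world_from_camera" (4x4, takes a point from camera to world coordinates). Camera axes: x right, y down, z forward; pixel columns grow to the right and rows downward; lengths in m; the calibration is good to about 2 mm. A picture is of the moment at which its call begins: read the wrist's pose just before it. calibration takes no time and is no camera call; for the wrist camera it gives the pose at the moment of the call.
- workorder.close_job(): hands the job in, once; it reports no verdict.
The state is a dict: "time_s": time; "joint_positions": joint angles; "qvel": joint speeds; "joint_torque": joint torques, N m; "ee_pos": TCP position; "tool_rot": TCP orientation; "wrist_force": force on the tool from outside, world axes, zero at the start; "ft_torque": the same for the moment, N m; "width": finger opening in m.
Only numpy, scipy, OpenCV 4.12 (cv2) and the standard library are available. Lean on these libraries where they do the work, as an engineer would, in place of code of your own. Each camera call takes 0.05 s, during which the arm holds its last target. There are 200 camera calls.

## Task

The freshly stained slides have finished dripping: take the slide carrier off its drain stand by the black grip and hang it on the drying stand, with its crossbar fully home in both seats under the hoods, and let go of it. Keep it level all the way, never set it down on anything else or drop it, feel it gently into place without forcing it against either stand, and leave the other things on the bench alone.

Things in the scene. Friction and masses are not known exactly. Their poses are not given: they have to be found in the camera images.
- carrier: Steel wire slide carrier, 0.34-0.53 kg, one rigid piece, hanging on the drain stand. Origin: centre of the basket's underside; z up, y along the crossbar, x across it (as the x of the stand it hangs on). Basket 84 (x) by 106 (y) by 34 high, full of glass slides that must stay level. Straps 14 wide, 3 thick, at y = -52 and +52 rise from it to the crossbar.
- carrier_bar (a point): Centre of the carrier's square steel crossbar, 124 above the carrier's origin; axes as the carrier's. Bar 8 by 8 in section, 107 long (y); its underside is 120 above the carrier's origin.
- carrier_grip (a point): Centre of the carrier's black plastic grip, 150 above the carrier's origin; axes as the carrier's. The grip is 14 thick (x), 44 wide (y), and stands on the middle of the crossbar from 128 to 170 above the origin. Pinch it from above, fingers closing along x, pads centred about here. The carrier tilts as the gripper tilts.
- drain_stand: Fixed stand, grey boss, drip tray; the carrier hangs here at first. Origin: on the table below the middle of its two seats; x from seats to rod (x = +85, 272 high), z up. Two upright plates, 5 thick, at y = -35 and +35, reach out to x = -18 between the carrier's straps; each has an open notch, 17 long about x = 0, floor 225 up, walls 12 high. Lift the bar out, then draw it off towards -x.
- dry_stand: Fixed stand, blue boss and plates, white slide warmer (50 up). Origin: on the table below the nominal middle of its two seats; x from seats to rod (x = +85, 282 high), z up. Hooded plates, 5 thick, at y = -35 and +35, go between the carrier's straps. Boss height and fork reach are clamped by hand, differ each time and are NOT measured: seat floor 203 to 251 up, plates up to 6 nearer or farther in x. Feel for them.
- dry_mouth (a point): On the table below the nominal middle of the drying plates' open mouths: x = -37 of the drying stand, axes as the stand's. Nominally each mouth is open upwards from x = -52 (an upright lip, -60 to -52, top 18 above the seat floor) to x = -22 (front of the hood). In it lies a level track, 4 above the seat floor, from x = -52 to -6. The bar goes down the mouth on to the track.
- dry_hood (a point): On the table below the drying plates' hoods: x = -14 of the drying stand, axes as the stand's. Nominally the hood runs from x = -22 to a rear wall at x = +6, underside 16.5 and top 23.5 above the seat floor: the 8 mm bar slides along the track in +x under it with 4.5 to spare in height, up to the wall. There the seat pocket, x = -6 to +6, lies 4 below the track: the bar drops into it.
- stain_jar: Bystander: square glass jar with violet stain and glass lid, 62 by 62 by 90 high, standing between the two stands. Origin: centre of its underside.
- oil_bottle: Bystander: small amber bottle with black cap, 28 diameter, 70 high. Origin: centre of its underside.
- petri_dish: Bystander: lidded glass petri dish, 92 diameter, 15 high. Origin: centre of its underside.
- forceps: Bystander: steel forceps lying flat, 130 long, 6 high. Origin: middle of its underside.
- pipette_beaker: Bystander: glass beaker, 70 diameter, 90 high, with pipettes up to 190 high. Origin: centre of its underside.
- wash_bottle: Bystander: white wash bottle with red cap, 68 diameter, 193 high with its spout. Origin: centre of its underside.
- slide_mailer: Bystander: blue and white plastic slide box, 86 by 36 by 22. Origin: centre of its underside.
- coverslip_box: Bystander: green coverslip box, 60 by 60 by 25. Origin: centre of its underside.

How it is judged:
On the way:
1. the carrier is lifted clear off the drain stand, held in the fingers (contact force between the fingers and carrier above 2 N and contact force between carrier and drain_stand below 0.05 N and z of carrier_bar in the frame of drain_stand above 0.243 m), for 0.2 s.
At the end, for the whole second after the job is handed in: The carrier hangs at rest on the drying stand: its crossbar lies on the floors of both seat pockets under the hoods (it rests on both floors; bar centre within 12 mm of the stand's origin along x and y), tilted less than 0.1 rad, and is released (x of carrier_bar in the frame of dry_stand between -0.012 and 0.012 m and y of carrier_bar in the frame of dry_stand between -0.012 and 0.012 m and contact force between carrier and left_seat_floor above 0.2 N and contact force between carrier and right_seat_floor above 0.2 N and contact force between the fingers and carrier below 0.05 N and angle between carrier's own z axis and vertical below 0.1 rad and linear speed of carrier below 0.02 m/s); the robot touches nothing.
It fails at once if the carrier is tilted more than 0.2 rad from level (angle between carrier's own z axis and vertical above 0.2 rad).
It fails at once if the carrier is set down low or dropped (its underside less than 70 mm above the table) (height (world z) of carrier below 0.07 m).
It fails at once if the carrier is forced against the drying stand (more than 20 N) or the drain stand (more than 30 N) (contact force between carrier and dry_stand above 20 N or contact force between carrier and drain_stand above 30 N).
It fails at once if the carrier is set down on or knocked against another thing on the bench (contact force between carrier and stain_jar above 1 N or contact force between carrier and oil_bottle above 1 N or contact force between carrier and petri_dish above 1 N or contact force between carrier and forceps above 1 N or contact force between carrier and pipette_beaker above 1 N or contact force between carrier and wash_bottle above 1 N or contact force between carrier and slide_mailer above 1 N or contact force between carrier and coverslip_box above 1 N).
It fails at once if another thing on the bench is moved more than 15 mm (distance of any of stain_jar, oil_bottle, petri_dish, forceps, pipette_beaker, wash_bottle, slide_mailer, coverslip_box from where it was at the start of the episode above 0.015 m).
It also fails if it takes over 72 s, if anything falls off the work surface, if the arm or the gripper's body presses on something with over 40 N, if the wrist force passes 120 N, or if a joint passes its speed limit or range.

## Working session

There is one attempt and no reset: what is moved stays moved. The work goes in short steps, Python scripts to look and compute and a tool call to move; the robot and the scene stay as the last step left them, time stands still between calls to the robot, and variables do not carry over. Pictures are saved under pics/ and viewed, about 8 in all and at most 12, crops included, and the job is handed in when it is done.

Besides the shell and the picture viewer there is one more tool, called after "Emit:" as name(argument=value, ...), one argument or row to a line, values as JSON. drive_tool: Moves the arm, as the interface text tells. Its arguments: {"type":"object","properties":{"increments":{"type":"array"},"claw":{"type":"number"},"grip_force":{"type":"number"}},"required":["increments"]}

```bash
mkdir -p pics; ls
python3 - <<'E'
from cell import monitor,cams
import cv2,numpy as np
s=monitor.get_state();print({k:np.round(v,3).tolist() for k,v in s.items()})
for n in("scene","top","wrist"):
    c=cams.calibration(n);print(n,c['fov_y'],c['cx'],c['cy'],np.round(c['world_from_camera'],4).tolist(),[k for k in c])
    cv2.imwrite(f"pics/{n}0.png",cams.capture(n)[:,:,::-1])
E
```

```text
pics
{'time_s': 0.0, 'joint_positions': [1.055, 0.151, 1.438, 0.0, 1.554, -0.134], 'qvel': [0.0, -0.001, 0.001, -0.001, 0.001, 0.0], 'joint_torque': [0.002, -71.305, -57.088, 0.0, 0.009, -0.0], 'ee_pos': [0.214, 0.533, 0.248], 'tool_rot': [0.19, 0.982, -0.001, -0.0], 'wrist_force': [-0.833, -0.731, 0.385], 'ft_torque': [-0.079, -0.028, 0.007], 'width': 0.085}
scene 49.37105121996176 324.53339455482455 243.05412353294173 [[-0.7518, 0.4073, -0.5185, 1.3162], [0.6594, 0.4618, -0.5932, 0.8426], [-0.0022, -0.7879, -0.6158, 1.0616], [0.0, 0.0, 0.0, 1.0]] ['fov_y', 'cx', 'cy', 'world_from_camera']
top 48.947378937213195 323.9301128247728 243.4993879603683 [[-0.0047, -0.9916, 0.1296, 0.3897], [-0.9999, 0.0028, -0.0149, 0.0067], [0.0144, -0.1296, -0.9915, 1.4364], [0.0, 0.0, 0.0, 1.0]] ['fov_y', 'cx', 'cy', 'world_from_camera']
wrist 59.26714119501116 321.1728237714763 238.94664464029339 [[0.3728, 0.8934, 0.2509, 0.1502], [0.9279, -0.3584, -0.1024, 0.5593], [-0.0016, 0.271, -0.9626, 0.3746], [0.0, 0.0, 0.0, 1.0]] ['fov_y', 'cx', 'cy', 'world_from_camera']
```

View pics/top0.png

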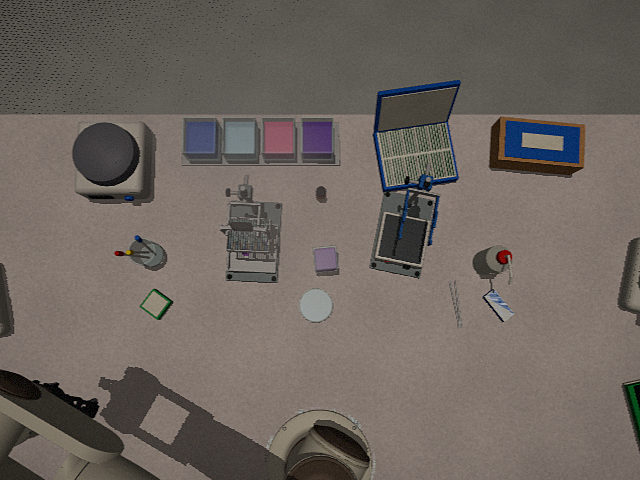

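View pics/scene0.png

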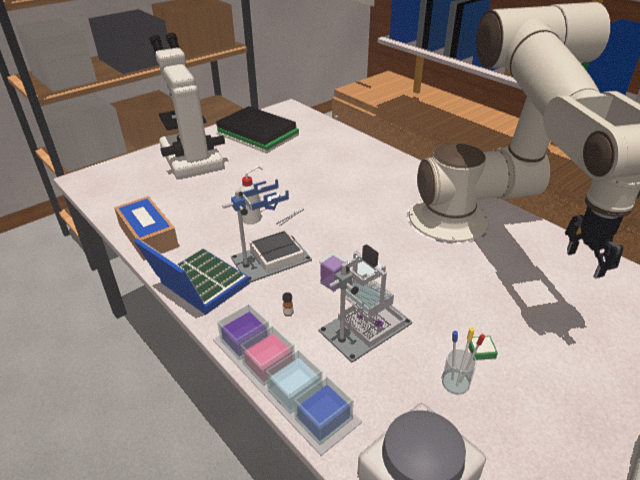

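Top: drain stand at about (250,240) with the carrier, dry stand at (405,230), jar (326,260). Scene view: both stands, with the black grip at (370,256) and blue forks at (262,195). I'll enlarge both stands.

Run:
```python
import cv2,numpy as np
def crop(n,x,y,w,h,k):
    i=cv2.resize(cv2.imread(f"pics/{n}0.png")[y:y+h,x:x+w],None,fx=k,fy=k,interpolation=cv2.INTER_CUBIC)
    for a in range(0,w,10):cv2.putText(i,str(x+a),(int(a*k),8),0,.28,(0,0,255));cv2.line(i,(int(a*k),10),(int(a*k),14),(0,0,255))
    for a in range(10,h,10):cv2.putText(i,str(y+a),(0,int(a*k)+3),0,.28,(0,0,255))
    return i
cv2.imwrite("pics/a.png",np.hstack([crop("top",215,170,80,118,5),crop("top",365,170,80,118,5)]))
cv2.imwrite("pics/b.png",np.hstack([crop("scene",315,235,100,125,4),crop("scene",225,165,100,125,4)]))
```

```text
(no output)
```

View pics/a.png

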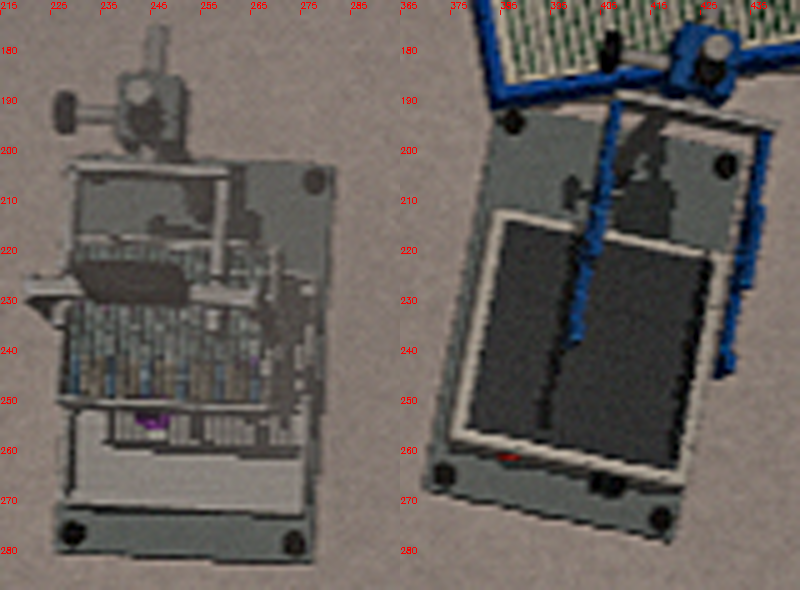

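View pics/b.png

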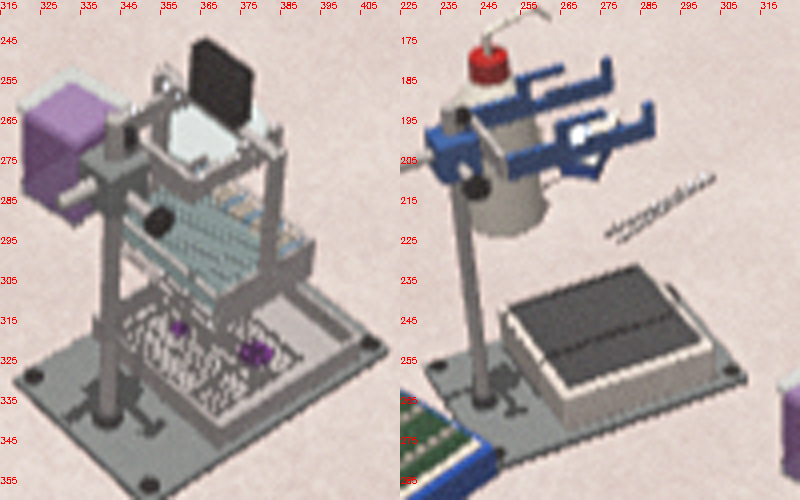

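The crops show the grip top around top px (241,226), the drain feet, and the rods. The dry stand is yawed about 12° from the drain stand, with its fork prongs at top px (401,237) and (429,244). Now I'll convert these to positions.

```bash
cat > h.py <<'E'
import numpy as np
from cell import monitor,cams
C={n:cams.calibration(n) for n in("scene","top")}
def ray(n,u,v,c=None):
    c=c or C[n];f=240/np.tan(np.radians(c['fov_y'])/2);T=np.array(c['world_from_camera'])
    d=T[:3,:3]@np.array([(u-c['cx'])/f,(v-c['cy'])/f,1]);return T[:3,3],d/np.linalg.norm(d)
def onz(n,u,v,z,c=None):
    o,d=ray(n,u,v,c);return o+d*(z-o[2])/d[2]
def tri(a,b):
    (o,d),(p,e)=ray(*a),ray(*b);s=np.linalg.lstsq(np.c_[d,-e],p-o,rcond=None)[0]
    x,y=o+d*s[0],p+e*s[1];return (x+y)/2,np.linalg.norm(x-y)
def proj(n,P,c=None):
    c=c or C[n];f=240/np.tan(np.radians(c['fov_y'])/2);T=np.array(c['world_from_camera'])
    q=T[:3,:3].T@(np.array(P)-T[:3,3]);return q[:2]/q[2]*f+[c['cx'],c['cy']]
E
python3 - <<'E'
from h import *
np.set_printoptions(precision=4,suppress=True)
A=lambda x,y:(215+x/5,170+y/5);D=lambda x,y:(365+(x-400)/5,170+y/5)
B=lambda x,y:(315+x/4,235+y/4);S=lambda x,y:(225+(x-400)/4,165+y/4)
f=[onz("top",*A(*p),.006) for p in((315,180),(73,533),(293,545))];print("drain feet",*f)
d=f[0]-f[2];print("ang",np.arctan2(d[1],d[0]))
g=[onz("top",*D(*p),.006) for p in((514,122),(726,166),(445,475),(660,520))];print("dry feet",*g)
for i,j in((0,2),(1,3)):d=g[i]-g[j];print("ang",np.arctan2(d[1],d[0]),np.linalg.norm(d))
d=g[0]-g[1];print("y ang",np.arctan2(d[1],d[0]),np.linalg.norm(d)); print("dry mid",sum(g)/4)
print("rod base drain",onz("scene",*B(108,420),.006),"dry",onz("scene",*S(483,400),.006))
print("rodtop dry top",onz("top",*D(715,45),.282),"drain",onz("top",*A(138,92),.272))
print("rodtop drain scene",onz("scene",*B(124,113),.272),"dry",onz("scene",*S(455,108),.282))
print("grip top scene corners",*[onz("scene",*B(*p),.275) for p in((190,45),(205,37),(255,72),(240,82))])
print("grip top cam",*[onz("top",*A(*p),.275) for p in((75,262),(188,265),(80,300),(188,305))])
print("dry prong tips",onz("top",*D(577,335),.245),onz("top",*D(725,370),.245))
print("tri prong tip R/L",tri(("top",*D(577,338)),("scene",*S(648,102))),tri(("top",*D(725,374)),("scene",*S(605,60))))
E
```

```text
drain feet [0.6813 0.1114 0.006 ] [0.4869 0.241  0.006 ] [0.48  0.122 0.006]
ang -0.0525088791404806
dry feet [ 0.7135 -0.1927  0.006 ] [ 0.6884 -0.3099  0.006 ] [ 0.5171 -0.151   0.006 ] [ 0.4921 -0.2678  0.006 ]
ang -0.20920056605214948 0.20075407759202502
ang -0.2113505684214711 0.20075036657664697
y ang 1.3601271184171364 0.11989327454486302
dry mid [ 0.6028 -0.2303  0.006 ]
rod base drain [0.6679 0.1703 0.006 ] dry [ 0.6847 -0.2533  0.006 ]
rodtop dry top [ 0.6863 -0.2456  0.282 ] drain [0.6675 0.1719 0.272 ]
rodtop drain scene [0.6642 0.1728 0.272 ] dry [ 0.6865 -0.2387  0.282 ]
grip top scene corners [0.593  0.1552 0.275 ] [0.5806 0.1557 0.275 ] [0.5821 0.1994 0.275 ] [0.5956 0.2001 0.275 ]
grip top cam [0.5894 0.1983 0.275 ] [0.588 0.148 0.275] [0.5723 0.1958 0.275 ] [0.5699 0.1478 0.275 ]
dry prong tips [ 0.5599 -0.1862  0.245 ] [ 0.5435 -0.2536  0.245 ]
tri prong tip R/L (array([ 0.5579, -0.1853,  0.258 ]), np.float64(0.0034704665850450282)) (array([ 0.5429, -0.2537,  0.2555]), np.float64(0.006840254258919947))
```

Emit:
drive_tool(
  increments=[
    [[0, 0, -60, 0], [0, 0, -112, 0], [0, 0, -112, 0], [-476, -193, -112, 1.244], [-476, -193, -112, 1.244], [-476, -193, -112, 1.244], [-476, -193, -112, 1.244], [-476, -193, -112, 1.244], [-476, -193, -112, 1.244], [-476, -193, -112, 1.244], [-476, -193, -112, 1.244], [-476, -193, -112, 1.244], [-476, -193, -112, 1.244], [-476, -193, -112, 1.244], [-476, -193, -112, 1.244], [-476, -193, -112, 1.244], [-476, -193, -112, 1.244], [-476, -193, -112, 1.244], [-476, -193, -112, 1.244], [-476, -193, -112, 1.244]],
  ],
  claw=100,
  grip_force=40,
)

```text
time_s: 2.15
ee_pos: [0.5837, 0.1776, 0.3605]
tool_rot: [0.726, 0.688, 0.0, 0.0]
wrist_force: [-0.0, 0.1, -0.1]
width: 0.0854
```

Run:
```python
from h import *
import cv2,pickle
c=cams.calibration("wrist");s=monitor.get_state();print(s['time_s'],s['ee_pos'],s['tool_rot'],s['wrist_force'])
i=cams.capture("wrist")[:,:,::-1];cv2.imwrite("pics/w1.png",i);pickle.dump(c,open("w1.pkl","wb"))
```

```text
2.15 [0.58373955 0.17759319 0.36052526] [7.26030618e-01 6.87662356e-01 1.10340417e-04 1.17506475e-04] [-0.03084922  0.06971439 -0.0852683 ]
```

View pics/w1.png

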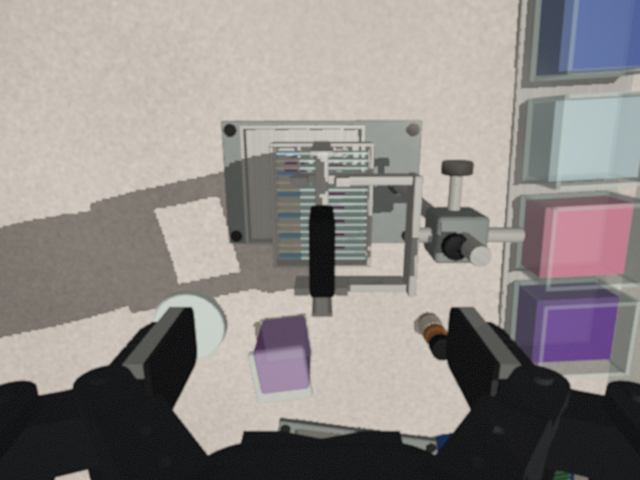

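Wrist view: the grip is a near-vertical black bar, columns about 309–335, rows 206–297. The bar ends stick out above and below at (322,150) and (321,310). The jar is at (280,355).

Run:
```python
from h import *
import cv2,pickle
np.set_printoptions(precision=4,suppress=True)
c=pickle.load(open("w1.pkl","rb"));g=cv2.cvtColor(cv2.imread("pics/w1.png"),6)
for r in range(215,296,12):
    k=np.where(g[r,295:350]<45)[0]+295;a,b=onz(0,k[0]-.5,r,.275,c),onz(0,k[-1]+.5,r,.275,c);print(r,k[0],k[-1],(a+b)[:2]/2,"w",(b-a)[:2])
k=np.where(g[190:320,322]<45)[0]+190;print(k[0],k[-1],onz(0,322,k[-1]+.5,.275,c),onz(0,322,k[0]-.5,.275,c),onz(0,322,k[0]-.5,.233,c))
for n,p in(("feet",(230,130)),("feet",(412,130)),("feet",(237,236))):print(n,onz(0,*p,.006,c))
print("rodtop",onz(0,480,256,.272,c),"tool y ang",2*np.arctan2(*monitor.get_state()['tool_rot'][1::-1])-np.pi/2)
```

```text
215 310 332 [0.5846 0.1994] w [ 0.0118 -0.0006]
227 309 333 [0.5843 0.1931] w [ 0.013  -0.0007]
239 310 333 [0.5842 0.1866] w [ 0.0125 -0.0007]
251 310 333 [0.5839 0.18  ] w [ 0.0126 -0.0007]
263 310 333 [0.5835 0.1733] w [ 0.0127 -0.0007]
275 310 333 [0.5831 0.1666] w [ 0.0128 -0.0007]
287 310 333 [0.5827 0.1597] w [ 0.013  -0.0007]
206 296 [0.5827 0.1541 0.275 ] [0.5854 0.2044 0.275 ] [0.585 0.196 0.233]
feet [0.4856 0.2408 0.006 ]
feet [0.6864 0.2299 0.006 ]
feet [0.4801 0.1194 0.006 ]
rodtop [0.6685 0.1717 0.272 ] tool y ang -0.05444828573877669
```

Emit:
drive_tool(
  increments=[
    [[-1.5, 0, 0, 0], [-1.5, 0, 20, 0], [-1.5, 0, 50, 0], [-1.5, 0, 75, 0], [-1.5, 0, 90, 0], [-1.5, 0, 100, 0], [-1.5, 0, 105, 0], [-1.5, 0, 105, 0]],
  ],
  claw=40,
)

```text
time_s: 3.0
ee_pos: [0.5841, 0.1756, 0.2555]
tool_rot: [0.726, 0.687, 0.0, 0.0]
wrist_force: [-0.0, -0.4, 0.8]
width: 0.0341
```

Emit:
drive_tool(
  increments=[
    [[0, 0, 0, 0], [0, 0, 0, 0], [0, 0, 0, 0], [0, 0, 0, 0], [0, 0, 0, 0], [0, 0, 0, 0], [0, 0, 0, 0], [0, 0, 0, 0]],
  ],
  claw=0,
  grip_force=60,
)

```text
time_s: 3.8
ee_pos: [0.5843, 0.1757, 0.2564]
tool_rot: [0.726, 0.687, 0.001, 0.0]
wrist_force: [-0.5, -0.5, 5.9]
width: 0.0133
```

Emit:
drive_tool(
  increments=[
    [[0, 0, -1, 0], [0, 0, -2, 0], [0, 0, -4, 0], [0, 0, -7, 0], [0, 0, -11, 0], [0, 0, -16, 0], [0, 0, -22, 0], [0, 0, -28, 0], [0, 0, -34, 0], [0, 0, -38, 0], [0, 0, -40, 0], [0, 0, -40, 0], [0, 0, -40, 0], [0, 0, -40, 0]],
  ],
  grip_force=80,
)

```text
time_s: 5.2
ee_pos: [0.5839, 0.1756, 0.295]
tool_rot: [0.726, 0.687, -0.0, -0.0]
wrist_force: [-0.2, 0.3, -3.6]
width: 0.0131
```

Emit:
drive_tool(
  increments=[
    [[0, -2, 0, 0], [0, -6, 0, 0], [0, -12, 0, 0], [0, -20, 0, 0], [0, -30, 0, 0], [0, -41, 0, 0], [0, -52, 0, 0], [0, -63, 0, 0], [0, -74, -4, 0], [0, -85, -8, 0], [0, -95, -12, 0], [0, -103, -16, 0], [0, -109, -18, 0], [0, -113, -20, 0], [0, -115, -20, 0], [0, -115, -20, 0], [0, -115, -20, 0]],
  ],
)

```text
time_s: 6.9
ee_pos: [0.4693, 0.1819, 0.3151]
tool_rot: [0.726, 0.687, -0.0, -0.0]
wrist_force: [0.4, 0.4, -3.6]
width: 0.0129
```

Run:
```python
from h import *
s=monitor.get_state();p,q=s['ee_pos'],s['tool_rot'];print(s['time_s'],p,s['wrist_force'],s['ft_torque'])
from scipy.spatial.transform import Rotation as R
M=R.from_quat(q).as_matrix()
X=np.array([np.cos(-.21),np.sin(-.21)]);o=np.array([.603,-.2295])
t=o-X*.160
print("origin",o,"target pre",t,"tool delta mm",M.T@np.r_[t-p[:2],0]*1000)
print("yaw",np.arctan2(M[1,1],M[0,1]))
```

```text
6.9 [0.46931729 0.18190823 0.31507531] [ 0.42989921  0.39532021 -3.64095461] [-0.00654339  0.04853627  0.02259968]
origin [ 0.603  -0.2295] target pre [ 0.44651505 -0.19614642] tool delta mm [-3.78736642e+02 -1.95237931e+00  6.43087569e-02]
yaw -0.05508675270687708
```

Emit:
drive_tool(
  increments=[
    [[-4, 0, 0, 0], [-12, 0, 0, 0], [-24, 0, 0, 0.01], [-41, 0, 0, 0.02], [-62, 0, 0, 0.03], [-87, 0, 0, 0.04], [-114, 0, 0, 0.05], [-142, 0, 0, 0.06], [-171, 0, 0, 0.07], [-200, 0, 0, 0.08], [-229, -1, 0, 0.09], [-258, -1, 0, 0.1], [-286, -2, 0, 0.115], [-311, -2, 0, 0.13], [-332, -2, 0, 0.14], [-350, -2, 0, 0.15], [-364, -2, 0, 0.155], [-373, -2, 0, 0.155], [-378, -2, 0, 0.155], [-379, -2, 0, 0.155]],
  ],
)

```text
time_s: 8.9
ee_pos: [0.4463, -0.1966, 0.3153]
tool_rot: [0.777, 0.629, -0.0, -0.0]
wrist_force: [0.0, 0.1, -3.8]
width: 0.0132
```

Run:
```python
from h import *
import cv2,pickle
c=cams.calibration("wrist");s=monitor.get_state();print(s['time_s'],s['ee_pos'],s['tool_rot'],s['wrist_force'])
i=cams.capture("wrist")[:,:,::-1];cv2.imwrite("pics/w2.png",i);pickle.dump(c,open("w2.pkl","wb"))
t=cams.capture("top")[:,:,::-1];cv2.imwrite("pics/top2.png",t);cv2.imwrite("pics/scene2.png",cams.capture("scene")[:,:,::-1])
```

```text
8.9 [ 0.44625798 -0.19659533  0.31528762] [ 7.77380275e-01  6.29030925e-01 -4.14509338e-05 -4.39892407e-05] [ 0.0225729   0.07359867 -3.76485719]
```

View pics/w2.png

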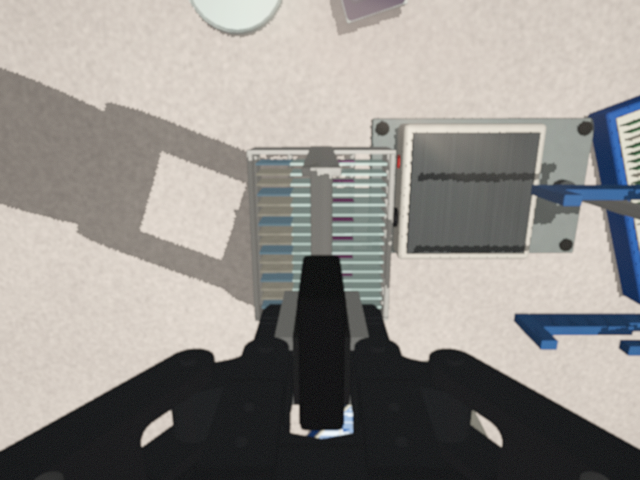

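The wrist view shows the carrier level in the jaws. The dry fork's prong tips are at right, around (533,190) for the +y plate and (517,318) for the −y plate. Stand feet are at (382,128), (585,128) and (566,244). Next I'll zoom on the prongs.

Run:
```python
from h import *
import cv2,pickle
np.set_printoptions(precision=4,suppress=True)
c=pickle.load(open("w2.pkl","rb"))
f=[onz(0,*p,.006,c) for p in((382,128),(585,128),(566,244))];print(*f,(f[0]+f[2])/2)
d=f[1]-f[0];print(np.arctan2(d[1],d[0]),np.linalg.norm(d))
i=cv2.imread("pics/w2.png")
def z(x,y,w,h,k):
    o=cv2.resize(i[y:y+h,x:x+w],None,fx=k,fy=k,interpolation=cv2.INTER_CUBIC)
    for a in range(0,w,10):cv2.putText(o,str(x+a),(a*k,8),0,.28,(0,0,255))
    for a in range(10,h,10):cv2.putText(o,str(y+a),(0,a*k+3),0,.28,(0,0,255))
    return o
cv2.imwrite("pics/z2.png",np.vstack([z(505,170,135,50,5),z(505,300,135,60,5)]))
```

```text
[ 0.5177 -0.1497  0.006 ] [ 0.7158 -0.192   0.006 ] [ 0.6908 -0.3102  0.006 ] [ 0.6042 -0.23    0.006 ]
-0.21030695471814842 0.20262473873805228
```

View pics/z2.png

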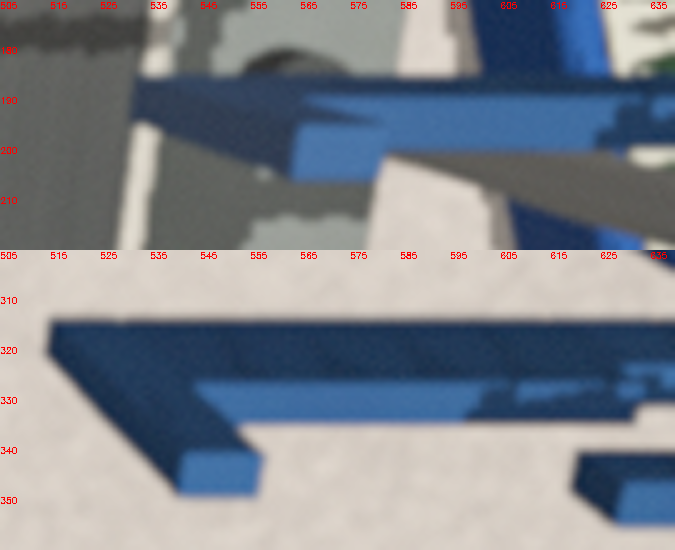

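Run:
```python
from h import *
import pickle
from scipy.optimize import brentq
np.set_printoptions(precision=4,suppress=True)
c=pickle.load(open("w2.pkl","rb"))
n,f=(572.5,200.3),(549,344.7)
D=lambda z:np.linalg.norm(onz(0,*n,z,c)-onz(0,*f,z,c))-.070
z=brentq(D,.1,.3);print("lip top z",z,"floor",z-.018)
for zz in(z-.004,z,z+.004):
    a,b=onz(0,*n,zz,c),onz(0,*f,zz,c);m=(a+b)/2;y=-.2103;X=np.array([np.cos(y),np.sin(y),0]);Y=np.array([-X[1],X[0],0])
    p=m-[.603,-.2295,0];print(zz,a,b,"sep",np.linalg.norm(a-b),"yaw",np.arctan2(*(a-b)[[1,0]])-np.pi/2,"lip ctr in stand",p@X,p@Y,"tool",(m-[.44626,-.1966,0])@X,(m-[.44626,-.1966,0])@Y,
      "lip len",np.linalg.norm(onz(0,541,344.7,zz,c)-onz(0,557,344.7,zz,c)))
zz=z+.0055;print("hood front from lip ctr",(onz(0,628,350,zz,c)-onz(0,549,344.7,z,c))@X)
for t,u in((("top",577/5+285,170+338/5),(648/4+125,165+102/4)),):pass
```

```text
lip top z 0.26149711604023274 floor 0.24349711604023275
0.25749711604023273 [ 0.5622 -0.1858  0.2575] [ 0.5474 -0.2558  0.2575] sep 0.07155048231194065 yaw -0.20816804588373294 lip ctr in stand -0.04898774160447629 -0.0016027871205418253 tool 0.11116699843107308 -0.0010579530672811723 lip len 0.007813985806946184
0.26149711604023274 [ 0.56   -0.1846  0.2615] [ 0.5455 -0.2531  0.2615] sep 0.07000000000000002 yaw -0.20816804588373117 lip ctr in stand -0.0513912906869365 -7.790591770435499e-05 tool 0.10876344934861287 0.00046692813555629793 lip len 0.007644658551727965
0.26549711604023274 [ 0.5578 -0.1834  0.2655] [ 0.5436 -0.2503  0.2655] sep 0.06844951768805939 yaw -0.20816804588373117 lip ctr in stand -0.05379483976939671 0.0014469752851331442 tool 0.10635990026615266 0.001991809338393799 lip len 0.007475331296509564
hood front from lip ctr 0.03381904036196396
```

Emit:
drive_tool(
  increments=[
    [[0, 2, 0, 0], [0, 6, 0, 0], [0, 13, 0, 0], [0, 22, 0, 0], [0, 33, 0, 0], [0, 44, 0, 0], [0, 55, 0, 0], [0, 66, 0, 0], [0, 77, 0, 0], [0, 88, 0, 0], [0, 99, 0, 0], [0, 109, 0, 0], [0, 117, 0, 0], [0, 123, 0, 0], [0, 126, 0, 0], [0, 128, 0, 0], [0, 128, 0, 0], [0, 128, 0, 0], [0, 128, 0, 0]],
  ],
)

```text
time_s: 10.95
ee_pos: [0.5713, -0.223, 0.3154]
tool_rot: [0.777, 0.629, -0.0, 0.0]
wrist_force: [1.0, -0.2, -4.9]
width: 0.013
```

Run:
```python
from h import *
import cv2
s=monitor.get_state();print(s['time_s'],s['ee_pos'],s['wrist_force'])
i=cams.capture("wrist")[:,:,::-1];j=cams.capture("scene")[:,:,::-1]
cv2.imwrite("pics/v3.png",np.hstack([i[120:480,140:500],cv2.resize(j[140:260,200:320],None,fx=3,fy=3,interpolation=2)]))
```

```text
10.95 [ 0.57131725 -0.22299995  0.31544703] [ 0.98419087 -0.1575199  -4.9218144 ]
```

View pics/v3.png

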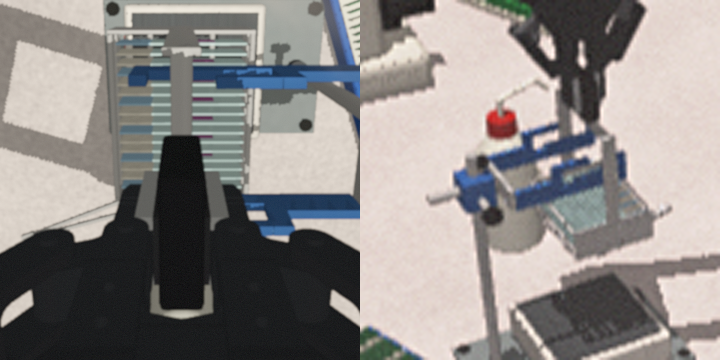

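The wrist view shows the bar centred in the mouth: lip edge at crop col 148, hood front at 217, bar at 181. The scene view shows it above the forks. Now lowering with force checks.

Emit:
drive_tool(
  increments=[
    [[0, 0, 1, 0], [0, 0, 3, 0], [0, 0, 6, 0], [0, 0, 10, 0], [0, 0, 14, 0], [0, 0, 18, 0], [0, 0, 21, 0], [0, 0, 24, 0], [0, 0, 26, 0], [0, 0, 27, 0], [0, 0, 27, 0], [0, 0, 27, 0]],
  ],
)

```text
time_s: 12.25
ee_pos: [0.5715, -0.2231, 0.2885]
tool_rot: [0.777, 0.629, -0.0, 0.0]
wrist_force: [0.3, 0.0, -5.0]
width: 0.0128
```

Emit:
drive_tool(
  increments=[
    [[0, 0, 0.5, 0], [0, 0, 1, 0], [0, 0, 1.5, 0], [0, 0, 2, 0], [0, 0, 2.5, 0], [0, 0, 3, 0]],
  ],
)

```text
time_s: 12.85
ee_pos: [0.5715, -0.2231, 0.2853]
tool_rot: [0.777, 0.629, -0.0, 0.0]
wrist_force: [-0.9, -0.1, -4.7]
width: 0.0132
```

Emit:
drive_tool(
  increments=[
    [[0, 0, 0.5, 0], [0, 0, 1, 0], [0, 0, 1.5, 0], [0, 0, 2, 0], [0, 0, 2.5, 0]],
  ],
)

```text
time_s: 13.35
ee_pos: [0.5715, -0.223, 0.2828]
tool_rot: [0.777, 0.629, -0.0, 0.0]
wrist_force: [0.2, 0.3, -4.2]
width: 0.0131
```

Emit:
drive_tool(
  increments=[
    [[0, 0, 0.5, 0], [0, 0, 1, 0], [0, 0, 1.5, 0], [0, 0, 2, 0]],
  ],
)

```text
time_s: 13.75
ee_pos: [0.5715, -0.2231, 0.2808]
tool_rot: [0.777, 0.629, -0.0, -0.0]
wrist_force: [-1.1, 0.1, -4.6]
width: 0.0132
```

Emit:
drive_tool(
  increments=[
    [[0, 0, 0.5, 0], [0, 0, 1, 0], [0, 0, 1.5, 0], [0, 0, 2, 0]],
  ],
)

```text
time_s: 14.15
ee_pos: [0.5715, -0.2231, 0.2788]
tool_rot: [0.777, 0.629, -0.0, 0.0]
wrist_force: [0.1, -0.2, -4.6]
width: 0.0131
```

Emit:
drive_tool(
  increments=[
    [[0, 0, 0.5, 0], [0, 0, 1, 0], [0, 0, 1.5, 0], [0, 0, 1.5, 0]],
  ],
)

```text
time_s: 14.55
ee_pos: [0.5715, -0.2231, 0.2785]
tool_rot: [0.777, 0.629, 0.0, 0.001]
wrist_force: [-3.3, 0.7, 9.0]
width: 0.013
```

Emit:
drive_tool(
  increments=[
    [[0, 0, -1, 0], [0, 0, -2, 0], [0, 0, -3, 0], [0, 0, -3, 0], [0, 0, -3, 0]],
  ],
)

```text
time_s: 15.05
ee_pos: [0.5715, -0.2231, 0.2801]
tool_rot: [0.777, 0.629, -0.0, -0.0]
wrist_force: [0.1, -0.4, -4.7]
width: 0.0129
```

Run:
```python
from h import *
from scipy.spatial.transform import Rotation as R
s=monitor.get_state();print(s['time_s'],s['ee_pos'],s['wrist_force'],s['ft_torque']);print(R.from_quat(s['tool_rot']).as_matrix().round(4))
```

```text
15.05 [ 0.57152653 -0.22305541  0.28012132] [ 0.14139152 -0.42393081 -4.67799716] [-0.03474125 -0.01557388  0.03693793]
[[ 2.084e-01  9.780e-01 -3.000e-04]
 [ 9.780e-01 -2.084e-01  0.000e+00]
 [-0.000e+00 -3.000e-04 -1.000e+00]]
```

Emit:
drive_tool(
  increments=[
    [[0, 1, 0, 0], [0, 2, 0, 0], [0, 4, 0, 0], [0, 6, 0, 0], [0, 7.5, 0, 0], [0, 9, 0, 0], [0, 9, 0, 0]],
  ],
)

```text
time_s: 15.75
ee_pos: [0.5805, -0.225, 0.2802]
tool_rot: [0.777, 0.629, -0.0, -0.0]
wrist_force: [-0.4, 0.2, -4.8]
width: 0.0127
```

Emit:
drive_tool(
  increments=[
    [[0, 0.5, 0, 0], [0, 1, 0, 0], [0, 1.5, 0, 0], [0, 2, 0, 0], [0, 2.5, 0, 0], [0, 3, 0, 0]],
  ],
)

```text
time_s: 16.35
ee_pos: [0.5833, -0.2256, 0.2803]
tool_rot: [0.777, 0.629, -0.0, 0.0]
wrist_force: [-0.2, 0.0, -4.2]
width: 0.0132
```

Emit:
drive_tool(
  increments=[
    [[0, 0.5, 0, 0], [0, 1, 0, 0], [0, 1.5, 0, 0], [0, 2, 0, 0], [0, 2.5, 0, 0], [0, 3, 0, 0]],
  ],
)

```text
time_s: 16.95
ee_pos: [0.5862, -0.2262, 0.2803]
tool_rot: [0.777, 0.629, -0.0, 0.0]
wrist_force: [0.2, 0.3, -4.4]
width: 0.0128
```

Emit:
drive_tool(
  increments=[
    [[0, 1, 0, 0], [0, 2, 0, 0], [0, 3, 0, 0], [0, 4, 0, 0], [0, 5, 0, 0], [0, 6, 0, 0], [0, 7, 0, 0], [0, 7.5, 0, 0]],
  ],
)

```text
time_s: 17.75
ee_pos: [0.5936, -0.2278, 0.2803]
tool_rot: [0.777, 0.629, -0.0, 0.0]
wrist_force: [0.8, -0.3, -4.8]
width: 0.0129
```

Emit:
drive_tool(
  increments=[
    [[0, 1, 0, 0], [0, 2, 0, 0], [0, 3, 0, 0], [0, 4, 0, 0], [0, 5, 0, 0], [0, 6, 0, 0], [0, 7, 0, 0], [0, 7.5, 0, 0]],
  ],
)

```text
time_s: 18.55
ee_pos: [0.6009, -0.2294, 0.2803]
tool_rot: [0.777, 0.629, -0.0, 0.0]
wrist_force: [0.4, -0.5, -5.5]
width: 0.013
```

Emit:
drive_tool(
  increments=[
    [[0, 0.5, 0, 0], [0, 1, 0, 0], [0, 1.5, 0, 0], [0, 2, 0, 0], [0, 2.5, 0, 0]],
  ],
)

```text
time_s: 19.05
ee_pos: [0.6033, -0.2298, 0.2803]
tool_rot: [0.777, 0.629, -0.0, -0.0]
wrist_force: [0.7, -0.1, -4.7]
width: 0.0128
```

Emit:
drive_tool(
  increments=[
    [[0, 0.5, 0, 0], [0, 1, 0, 0], [0, 1.5, 0, 0], [0, 2, 0, 0]],
  ],
)

```text
time_s: 19.45
ee_pos: [0.6053, -0.2302, 0.2803]
tool_rot: [0.777, 0.629, -0.0, 0.0]
wrist_force: [-0.2, -0.0, -4.4]
width: 0.0132
```

Emit:
drive_tool(
  increments=[
    [[0, 0.4, 0, 0], [0, 0.8, 0, 0], [0, 1.2, 0, 0], [0, 1.5, 0, 0]],
  ],
)

```text
time_s: 19.85
ee_pos: [0.6068, -0.2306, 0.2803]
tool_rot: [0.777, 0.629, -0.0, 0.0]
wrist_force: [0.1, 0.3, -4.0]
width: 0.0131
```

Emit:
drive_tool(
  increments=[
    [[0, 0.4, 0, 0], [0, 0.8, 0, 0], [0, 1.2, 0, 0], [0, 1.2, 0, 0]],
  ],
)

```text
time_s: 20.25
ee_pos: [0.6079, -0.2308, 0.2803]
tool_rot: [0.777, 0.629, -0.0, 0.0]
wrist_force: [-0.5, -0.6, -3.9]
width: 0.0131
```

Emit:
drive_tool(
  increments=[
    [[0, 0.4, 0, 0], [0, 0.8, 0, 0], [0, 1.2, 0, 0], [0, 1.2, 0, 0]],
  ],
)

```text
time_s: 20.65
ee_pos: [0.6091, -0.2311, 0.2803]
tool_rot: [0.777, 0.629, -0.0, 0.0]
wrist_force: [-0.8, 0.5, -4.9]
width: 0.0132
```

Emit:
drive_tool(
  increments=[
    [[0, 0.4, 0, 0], [0, 0.8, 0, 0], [0, 1, 0, 0], [0, 1, 0, 0]],
  ],
)

```text
time_s: 21.05
ee_pos: [0.6095, -0.2312, 0.2803]
tool_rot: [0.777, 0.629, -0.001, -0.001]
wrist_force: [-7.3, 2.2, -2.8]
width: 0.013
```

Emit:
drive_tool(
  increments=[
    [[0, 0.4, 0, 0], [0, 0.8, 0, 0], [0, 1, 0, 0], [0, 1, 0, 0]],
  ],
)

```text
time_s: 21.45
ee_pos: [0.6097, -0.2312, 0.2803]
tool_rot: [0.777, 0.629, -0.001, -0.001]
wrist_force: [-14.8, 3.7, -1.1]
width: 0.0131
```

Emit:
drive_tool(
  increments=[
    [[0, -1, 0, 0], [0, -2, 0, 0], [0, -3, 0, 0], [0, -3.4, 0, 0], [0, -3.4, 0, 0], [0, -3.4, 0, 0]],
  ],
)

```text
time_s: 22.05
ee_pos: [0.6078, -0.2308, 0.2803]
tool_rot: [0.777, 0.629, -0.0, 0.0]
wrist_force: [-0.9, -0.4, -3.9]
width: 0.0132
```

Emit:
drive_tool(
  increments=[
    [[0, 0, 0.5, 0], [0, 0, 1, 0], [0, 0, 1.4, 0], [0, 0, 1.8, 0], [0, 0, 1.8, 0]],
  ],
)

```text
time_s: 22.55
ee_pos: [0.6077, -0.2308, 0.2784]
tool_rot: [0.777, 0.629, -0.0, -0.0]
wrist_force: [0.3, 0.1, -4.1]
width: 0.0134
```

Emit:
drive_tool(
  increments=[
    [[0, 0, 0.3, 0], [0, 0, 0.6, 0], [0, 0, 0.8, 0], [0, 0, 0.8, 0]],
  ],
)

```text
time_s: 22.95
ee_pos: [0.6077, -0.2308, 0.2777]
tool_rot: [0.777, 0.629, -0.0, -0.0]
wrist_force: [0.6, -0.2, -4.1]
width: 0.0131
```

Emit:
drive_tool(
  increments=[
    [[0, 0, 0.4, 0], [0, 0, 0.8, 0], [0, 0, 1, 0], [0, 0, 1, 0]],
  ],
)

```text
time_s: 23.35
ee_pos: [0.6077, -0.2308, 0.2767]
tool_rot: [0.777, 0.629, -0.0, 0.0]
wrist_force: [-0.8, -0.5, -4.1]
width: 0.0127
```

Emit:
drive_tool(
  increments=[
    [[0, 0, 0.4, 0], [0, 0, 0.8, 0], [0, 0, 1, 0], [0, 0, 1, 0]],
  ],
)

```text
time_s: 23.75
ee_pos: [0.6077, -0.2308, 0.2756]
tool_rot: [0.777, 0.629, -0.0, -0.0]
wrist_force: [-0.4, 0.4, -4.8]
width: 0.0132
```

Emit:
drive_tool(
  increments=[
    [[0, 0, 0.3, 0], [0, 0, 0.6, 0], [0, 0, 0.6, 0]],
  ],
)

```text
time_s: 24.05
ee_pos: [0.6077, -0.2308, 0.2751]
tool_rot: [0.777, 0.629, -0.0, -0.0]
wrist_force: [0.1, -0.4, -4.8]
width: 0.013
```

Emit:
drive_tool(
  increments=[
    [[0, 0, 0.3, 0], [0, 0, 0.5, 0], [0, 0, 0.5, 0]],
  ],
)

```text
time_s: 24.35
ee_pos: [0.6077, -0.2308, 0.2747]
tool_rot: [0.777, 0.629, -0.0, 0.0]
wrist_force: [-0.7, -0.7, -3.1]
width: 0.0126
```

Emit:
drive_tool(
  increments=[
    [[0, 0, 0.3, 0], [0, 0, 0.5, 0], [0, 0, 0.5, 0]],
  ],
)

```text
time_s: 24.65
ee_pos: [0.6077, -0.2308, 0.2746]
tool_rot: [0.777, 0.629, 0.0, 0.0]
wrist_force: [-1.6, 0.4, 3.8]
width: 0.0133
```

On the floor, exactly 4 mm below the track contact. Releasing.

Emit:
drive_tool(
  increments=[
    [[0, 0, 0, 0], [0, 0, 0, 0], [0, 0, 0, 0], [0, 0, 0, 0], [0, 0, 0, 0], [0, 0, 0, 0]],
  ],
  claw=38,
)

```text
time_s: 25.25
ee_pos: [0.6077, -0.2308, 0.2741]
tool_rot: [0.777, 0.629, -0.0, 0.0]
wrist_force: [1.1, 0.6, 0.7]
width: 0.0328
```

Emit:
drive_tool(
  increments=[
    [[0, 0, -3, 0], [0, 0, -8, 0], [0, 0, -16, 0], [0, 0, -28, 0], [0, 0, -42, 0], [0, 0, -58, 0], [0, 0, -75, 0], [0, 0, -92, 0], [0, 0, -105, 0], [0, 0, -110, 0], [0, 0, -110, 0], [0, 0, -110, 0], [0, 0, -110, 0]],
  ],
)

```text
time_s: 26.55
ee_pos: [0.6076, -0.2307, 0.3834]
tool_rot: [0.777, 0.629, -0.0, -0.0]
wrist_force: [-0.0, -0.2, 0.5]
width: 0.0325
```

Run:
```python
from h import *
import cv2
s=monitor.get_state();print(s['time_s'],s['ee_pos'],s['wrist_force'],s['width'])
i=cams.capture("wrist")[:,:,::-1];j=cams.capture("scene")[:,:,::-1]
cv2.imwrite("pics/v4.png",np.hstack([i[60:480,110:530],cv2.resize(j[160:265,200:295],(380,420),interpolation=2)]))
```

```text
26.55 [ 0.60762711 -0.23073849  0.38339452] [-0.01089246 -0.18342084  0.52660281] 0.03249146925368022
```

View pics/v4.png

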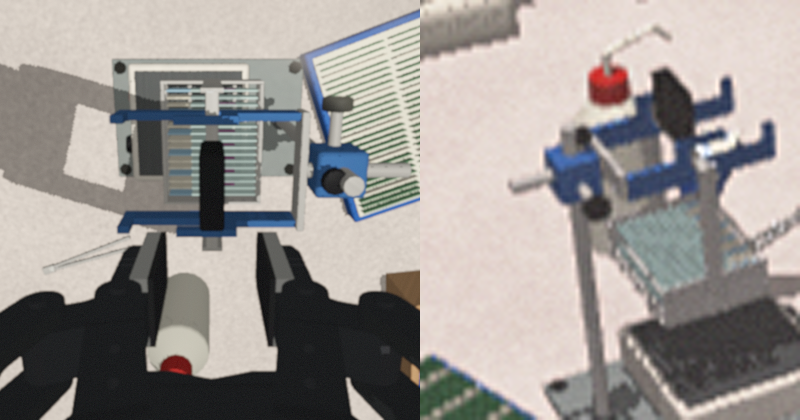

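The wrist view shows the carrier hanging level with its bar (crop ≈(211,120) to (211,240)) under both hoods. The gripper is clear above it, and the scene view agrees. Handing in.

```bash
python3 -c "
from cell import workorder
print(workorder.close_job())"
```

```text
the job is handed in; nothing more can be done
None
```

I moved the carrier from the drain stand to the drying stand, released it with its crossbar in both seats, and handed the job in at about 27 s of the 72 s allowed. The hand-in reports no verdict.

- **Route:** I pinched the carrier by the black grip, lifted it 40 mm and drew it off towards −x. I carried it across well above the other things and lowered it into the mouths until the bar touched the track (about 14 N). I then slid it under the hoods to the rear wall (about 15 N), backed off and lowered it into the seat pockets.
- **Seating:** the bar touched the pocket floor 4.0 mm below the track, as specified. The track contact puts the seat floor at about 0.243 m, which agrees with one camera estimate (0.2435 m). A rougher two-camera estimate gave 0.239 m. The wall contact puts the fork about 4–5 mm farther in x than nominal, so the bar centre sits about 4–5 mm from the stand origin, inside the 12 mm limit.
- **Last checks:** after release the wrist force was near zero and the gripper stood about 110 mm above. The final pictures show the carrier hanging level with the bar under both hoods. I could not measure the load on each seat floor separately.

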